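Line up four dosing syringes by plunger setting

ROBOT

A 6-joint arm with a two-finger parallel gripper is mounted at the origin on a cart in front of the work surface, level with it; the furniture and walls round the work are solid. World frame = base frame: x ahead of the robot, y to its left, z up, the work surface at z = 0. Lengths are in m, angles in rad, forces in N, time in s.
With the tool pointing down it reaches from about 0.35 to 0.975 m from the base axis. Payload 4.9 kg.
Tool frame: the origin (TCP) lies on the centre line of the jaws, within the pads' length; the fingertips stand 14 mm ahead of it and the grasp point (between the pads) lies 5 mm behind it (manip.nose_length is the distance from the TCP to the fingertips, in m); z points along the fingers, y is the line along which they close (so a half turn about z gives the same grasp; the last joint's range is limited). The gripper opens to 85 mm and grips with 20 to 120 N. Pads are 22 mm wide; open, the fingers measure 114 mm over their backs; the gripper's body (76 mm by 85 mm) begins 54 mm behind the grasp point. The pads swing forward as they close: fully open they stand 13 mm farther back than shut.
Start: joints at [1.12, 0.053, 1.613, -0, 1.476, -0.119], TCP at [0.204, 0.591, 0.245] pointing down, gripper open.
Joint ranges: [-3.01, 3.01], [-1.01, 2.22], [0.06, 2.58], [-1.02, 4.17], [0.09, 2.62], [-3.14, 3.14]. Speed limits (rad/s): [2.57, 2.57, 3.14, 3.14, 3.14, 3.14].

INTERFACE

Orientations are given as a unit quaternion [w, x, y, z].
In Python, from plant import manip, imaging gives the robot as it stands.
- The arm moves only by the tool play_rows, never from a script. Its argument "commands" is a list of rows, each a list of 6 numbers: the shift along the tool's x, y, z in mm, then the turn, a rotation vector about the tool's x, y, z in degrees. A call has 1 to 5 rows; each row shifts and turns the commanded pose from where the row before left it, along the tool's axes as they then stand; what a row does not reach is not made up. A row lasts 1/12 s, in which the tool goes at most 41.7 mm and 7.16 degrees, less where a joint would pass 70% of its speed; a pose out of reach is approached as far as the arm can. A call is refused whole if a number of a shift passes 41.7 or a number of a turn 7.16, either way. A call with a gripper value outside its range is refused whole. "hand" is the finger opening in mm, from 0 to 85.4, set as the call begins (left out, the last holds). The fingers move at their own pace and stop on an object; the grip force is fixed at half the most. Time passes only in rows, so rows that do not move let the fingers close. It gives the time, the measured TCP pose, the force, the opening and the grip force at its end, in the units of the state.
- manip.state(): the state, without advancing time (a new reading comes with each control period).
- imaging.grab_frame(name): name is "scene" or "top" or "wrist"; returns a dict with "image" (384x512x3 uint8, red, green, blue), "fx", "fy", "cx", "cy" (pixels), "k1" (the pictures are not rectified: a ray, as slopes to the right and down, at radius r is drawn at 1 + k1 r^2 times it, then the intrinsics apply), "R" (3x3) and "t" (3): a world point X has camera coordinates R X + t; the wrist camera has in their place "mount" (4x4, takes a point from camera to tool coordinates, whose origin is the TCP and whose axes are the flange's). Camera axes: x right, y down, z forward; pixel columns grow to the right and rows downward; lengths in m; the calibration is good to about 2 mm. A picture is of the moment at which its call begins: read the wrist's pose just before it. There is no depth.
- manip.job_done(): hands the job in; it is judged then, once.
The state is a dict: "time": time; "joint_pos": joint angles; "joint_vel": joint speeds; "joint_efforts": joint torques, N m; "tool_pos": TCP position; "tool_rot": TCP orientation; "contact_force": force on the tool from outside, world axes, zero at the start; "ft_torque": the same for the moment, N m; "gripper_width": opening from 0.0 (shut) to 1.0 (fully open); "grasp_force": force on a finger pad.
Only numpy, scipy, OpenCV 4.12 (cv2) and the standard library are available. Lean on these libraries where they do the work, as an engineer would, in place of code of your own. Each camera call takes 0.05 s, during which the arm holds its last target. There are 200 camera calls.

TASK

Lay the four syringes in the rests of the rack, one to a rest, in order of how far their plungers are pulled out: the one pushed in farthest goes in the rest next to the metal post, the one pulled out farthest in the rest at the other end. Each barrel must lie level in both saddles of its rest, its middle over the middle of the rest.

Things in the scene. Friction and masses are not known exactly. Their poses are not given: they have to be found in the camera images.
- syringe_a_mid (a point): clear 20 ml syringe (35 g), plunger pulled out 42 mm: bare rod between flange and thumb disc (20 mm); it is stiff and stays so. The four differ only in this. Point: middle of the barrel, on its axis, 10.5 mm above the table as it lies there; grip across here. Barrel 21 mm thick, 92 long; x along it to the 14 mm nozzle, z up. Flange at its -x end 3 mm thick, 34 wide (y), 21 high.
- syringe_b_mid (a point): clear 20 ml syringe (35 g), plunger pulled out 10 mm: bare rod between flange and thumb disc (20 mm); it is stiff and stays so. The four differ only in this. Point: middle of the barrel, on its axis, 10.5 mm above the table as it lies there; grip across here. Barrel 21 mm thick, 92 long; x along it to the 14 mm nozzle, z up. Flange at its -x end 3 mm thick, 34 wide (y), 21 high.
- syringe_c_mid (a point): clear 20 ml syringe (35 g), plunger pulled out 58 mm: bare rod between flange and thumb disc (20 mm); it is stiff and stays so. The four differ only in this. Point: middle of the barrel, on its axis, 10.5 mm above the table as it lies there; grip across here. Barrel 21 mm thick, 92 long; x along it to the 14 mm nozzle, z up. Flange at its -x end 3 mm thick, 34 wide (y), 21 high.
- syringe_d_mid (a point): clear 20 ml syringe (35 g), plunger pulled out 26 mm: bare rod between flange and thumb disc (20 mm); it is stiff and stays so. The four differ only in this. Point: middle of the barrel, on its axis, 10.5 mm above the table as it lies there; grip across here. Barrel 21 mm thick, 92 long; x along it to the 14 mm nozzle, z up. Flange at its -x end 3 mm thick, 34 wide (y), 21 high.
- rest_a: white syringe rest at the +y end of a row of four alike, 70 mm apart along y, fixed on a dark steel plate 130x320x6 mm. Origin: centre of its underside, on the plate; x: lie of the syringe, z up. Saddles 8 mm thick at x = -24 and +24 mm with a 90 deg V: bottom 8, tips 26 mm up, 46 mm wide; fingers fit between (strip 5 mm high there). A seated barrel's axis is 23 mm above the origin.
- rest_b: white syringe rest second from the +y end of a row of four alike, 70 mm apart along y, fixed on a dark steel plate 130x320x6 mm. Origin: centre of its underside, on the plate; x: lie of the syringe, z up. Saddles 8 mm thick at x = -24 and +24 mm with a 90 deg V: bottom 8, tips 26 mm up, 46 mm wide; fingers fit between (strip 5 mm high there). A seated barrel's axis is 23 mm above the origin.
- rest_c: white syringe rest third from the +y end of a row of four alike, 70 mm apart along y, fixed on a dark steel plate 130x320x6 mm. Origin: centre of its underside, on the plate; x: lie of the syringe, z up. Saddles 8 mm thick at x = -24 and +24 mm with a 90 deg V: bottom 8, tips 26 mm up, 46 mm wide; fingers fit between (strip 5 mm high there). A seated barrel's axis is 23 mm above the origin.
- rest_d: white syringe rest at the -y end of a row of four alike, 70 mm apart along y, fixed on a dark steel plate 130x320x6 mm. Origin: centre of its underside, on the plate; x: lie of the syringe, z up. Saddles 8 mm thick at x = -24 and +24 mm with a 90 deg V: bottom 8, tips 26 mm up, 46 mm wide; fingers fit between (strip 5 mm high there). A seated barrel's axis is 23 mm above the origin.
- post: bright metal post 38 mm high, 20 mm across its foot, with a round head of 22 mm, upright at one end of the plate (which end differs), 40 mm beyond the end rest along the row and 45 mm to the far (+x) side of its centre; it marks where the row begins. The other end of the plate has only a flat steel stud 10 mm across, 4 mm high. Origin: centre of its underside.
Mind the look-alikes: they are no part of the job. Leave any yellow look-alike of the part that bears syringe_b_mid alone.

How it is judged:
By the outcome, as a careful person would: the job done as asked, in the order asked, and still so for the second after the job is handed in, with the robot touching nothing.
It also fails if it takes over 112 s, if anything falls off the work surface, if the arm or the gripper's body presses on something with over 40 N, if the wrist force passes 120 N, or if a joint passes its speed limit or range.

## Working session

There is one attempt and no reset: what is moved stays moved. The work goes in short steps, Python scripts to look and compute and a tool call to move; the robot and the scene stay as the last step left them, time stands still between calls to the robot, and variables do not carry over. Pictures are saved under pics/ and viewed, at most 14 in all, crops included, and the job is handed in when it is done.

Besides the shell and the picture viewer there is one more tool, called after "Emit:" as name([rows], argument=value, ...), one row to a line, values as JSON. play_rows: Moves the arm, as the interface text tells. Its arguments: {"type":"object","properties":{"commands":{"type":"array","items":{"type":"array","items":{"type":"number"}}},"hand":{"type":"number"}},"required":["commands"]}

```bash
ls; mkdir -p pics
cat > h.py <<'E'
import numpy as np,cv2
from plant import manip,imaging
def grab(n,f):
    d=imaging.grab_frame(n); cv2.imwrite('pics/'+f,d['image'][:,:,::-1]); 
    import pickle; pickle.dump(d,open('pics/'+f+'.pkl','wb')); return d
E
python3 - <<'E'
from h import *
s=manip.state();print(s)
for n in('scene','top'):
    d=grab(n,n+'0.png');print(n,{k:v for k,v in d.items() if k!='image'})
E
```

```text
pics
{'time': 0.0, 'joint_pos': array([ 1.11994831e+00,  5.33735675e-02,  1.61432307e+00,  4.39518713e-06,
        1.47599815e+00, -1.18995339e-01]), 'joint_vel': array([ 0.00017749, -0.00012986, -0.00174282,  0.00014839,  0.00100811,
        0.00233015]), 'joint_efforts': array([ 9.17788602e-04, -3.93696356e+01, -3.70175171e+01, -2.69451175e-05,
        7.23664052e-03,  8.48979852e-06]), 'tool_pos': array([0.20335188, 0.59035252, 0.24403527]), 'tool_rot': array([-2.97536058e-04,  1.65166132e-01,  9.86265200e-01, -1.00807843e-03]), 'contact_force': array([-0.45966089, -0.25449434, -0.53432671]), 'ft_torque': array([-0.01433451,  0.0412387 ,  0.01472417]), 'grasp_force': 0.0, 'gripper_width': 0.9990678905993996}
scene {'fx': 388.0891112647753, 'fy': 388.0891112647753, 'cx': 260.6119151843427, 'cy': 182.91006393278096, 'k1': -0.11791519356832998, 'R': array([[-0.95789839, -0.28708836, -0.0033076 ],
       [-0.25293139,  0.84926956, -0.46342953],
       [ 0.13585427, -0.44308181, -0.8861276 ]]), 't': array([0.47405512, 0.31173986, 1.46288156])}
top {'fx': 449.21572358496616, 'fy': 449.21572358496616, 'cx': 251.17986459866492, 'cy': 192.19809791615182, 'k1': 0.012909024556944367, 'R': array([[-0.02879764, -0.99956325, -0.00663384],
       [-0.99768122,  0.02915159, -0.06150102],
       [ 0.06166755,  0.00484737, -0.99808497]]), 't': array([-0.16720342,  0.55831204,  1.50555945])}
```

View pics/scene0.png

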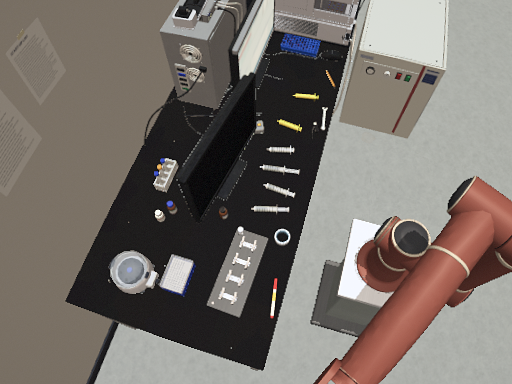

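```bash
python3 -c "
import cv2
im=cv2.imread('pics/top0.png');cv2.imwrite('pics/top0z.png',cv2.resize(im,(800,600),interpolation=2))"
```

```text
(no output)
```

View pics/top0z.png

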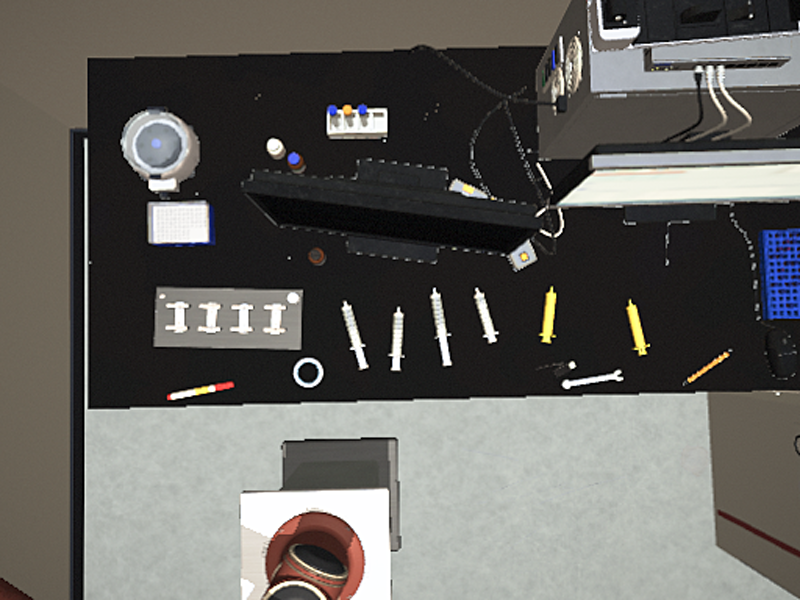

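The scene and top views show the rack at left (+y). The bright post is at top-view zoomed pixel (292,297), its -y end. Four white syringes lie at about (354,335), (398,338), (441,327) and (486,316), with nozzles toward +x. Two yellow look-alikes are at (549,315) and (637,328).

```bash
cat >> h.py <<'E'
def ray(d,uv,z,T=None):
    """pixels -> world points on plane z. T: tool pose 4x4 for wrist."""
    uv=np.atleast_2d(np.asarray(uv,float))
    K=np.array([[d['fx'],0,d['cx']],[0,d['fy'],d['cy']],[0,0,1]])
    n=cv2.undistortPoints(uv[:,None],K,np.array([d['k1'],0,0,0,0.]))[:,0]
    r=np.c_[n,np.ones(len(n))]
    if T is None: C=-d['R'].T@d['t']; r=r@d['R']
    else: M=T@d['mount']; C=M[:3,3]; r=r@M[:3,:3].T
    z=np.broadcast_to(z,(len(r),))
    return C+r*((z-C[2])/r[:,2])[:,None]
def pose():
    from scipy.spatial.transform import Rotation as Ro
    s=manip.state(); q=s['tool_rot']; T=np.eye(4)
    T[:3,:3]=Ro.from_quat([q[1],q[2],q[3],q[0]]).as_matrix(); T[:3,3]=s['tool_pos']; return T
E
python3 - <<'E'
from h import *
import pickle
d=pickle.load(open('pics/top0.png.pkl','rb'))
im=d['image'].astype(int)
m=((im.min(2)>110)).astype(np.uint8); m=cv2.morphologyEx(m,cv2.MORPH_CLOSE,np.ones((3,3)))
n,l,st,c=cv2.connectedComponentsWithStats(m)
for i in range(1,n):
    x,y,w,h,a=st[i]
    if 170<y<250 and 90<x<330 and a>6:
        p=np.argwhere(l==i)[:,::-1]; r=cv2.minAreaRect(p.astype(np.float32))
        pc=ray(d,[c[i]],0.0105)[0]; print(st[i],np.round(pc[:2],3),np.round(r[1],1))
        if h>30:
            v=np.linalg.svd(p-p.mean(0),full_matrices=False)[2][0]; v*=np.sign(-v[1]); t=(p-p.mean(0))@v
            o=(p-p.mean(0))@np.array([-v[1],v[0]])
            E=ray(d,[p.mean(0)+v*t.min(),p.mean(0)+v*t.max()],.0105); D=E[1]-E[0]
            print('   tail',E[0].round(3),'tip',E[1].round(3),'len',np.linalg.norm(D).round(4),'yaw',np.degrees(np.arctan2(D[1],D[0])).round(1))
# plate & monitor points
z=.64
print('plate corners',ray(d,np.array([[155,288],[303,290],[300,350],[154,346]])*z,.006).round(3)[:,:2])
print('post',ray(d,np.array([[292,298]])*z,.035).round(3),'stud',ray(d,np.array([[162,296]])*z,.01).round(3))
print('monitor foot',ray(d,np.array([[348,255],[435,262]])*z,.0).round(3))
print('monitor top',[ray(d,np.array([[246,185],[543,235],[270,210]])*z,h).round(3) for h in(.05,.3,.4)])
w=imaging.grab_frame('wrist');print(w['mount'],w['fx'])
E
```

```text
[  99  184   95   40 3477] [0.525 0.175] [93.8 37.5]
   tail [0.519 0.016 0.01 ] tip [0.532 0.335 0.01 ] len 0.3191 yaw 87.5
[276 184  13  50 274] [ 0.493 -0.286] [49.7 10.1]
   tail [ 0.411 -0.297  0.01 ] tip [ 0.579 -0.274  0.01 ] len 0.1699 yaw 7.5
[303 184  16  36 207] [ 0.513 -0.383] [36.4  9.5]
   tail [ 0.458 -0.397  0.01 ] tip [ 0.577 -0.366  0.01 ] len 0.1233 yaw 14.6
[219 193  17  44 254] [ 0.48  -0.097] [44.3  9.4]
   tail [ 0.409 -0.116  0.01 ] tip [ 0.554 -0.078  0.01 ] len 0.1505 yaw 14.4
[249 196  10  41 228] [ 0.468 -0.19 ] [40.  9.]
   tail [ 0.405 -0.185  0.01 ] tip [ 0.54  -0.196  0.01 ] len 0.1362 yaw -4.9
[188 229  19  19 152] [0.404 0.004] [18. 18.]
[109 246  29  10 116] [0.368 0.257] [ 4.3 29. ]
plate corners [[0.596 0.335]
 [0.582 0.012]
 [0.451 0.021]
 [0.469 0.338]]
post [[0.563 0.032 0.035]] stud [[0.578 0.319 0.01 ]]
monitor foot [[ 0.657 -0.088  0.   ]
 [ 0.636 -0.279  0.   ]]
monitor top [array([[ 0.808,  0.123,  0.05 ],
       [ 0.681, -0.508,  0.05 ],
       [ 0.752,  0.073,  0.05 ]]), array([[ 0.749,  0.07 ,  0.3  ],
       [ 0.644, -0.454,  0.3  ],
       [ 0.703,  0.028,  0.3  ]]), array([[ 0.726,  0.049,  0.4  ],
       [ 0.629, -0.433,  0.4  ],
       [ 0.683,  0.011,  0.4  ]])]
[[-4.41067659e-04 -9.47115938e-01 -3.20891268e-01  8.30166692e-02]
 [ 9.99999877e-01 -3.44737863e-04 -3.57008405e-04  1.70747317e-03]
 [ 2.27504980e-04 -3.20891386e-01  9.47115973e-01 -1.28131254e-01]
 [ 0.00000000e+00  0.00000000e+00  0.00000000e+00  1.00000000e+00]] 328.6121848094366
```

Emit:
play_rows([
  [0, 0, 0, 0, 0, -6.3],
  [0, 0, 0, 0, 0, -6.3],
  [0, 0, 0, 0, 0, -6.4],
])

```text
time: 0.4
tool_pos: [0.2034, 0.5907, 0.2447]
tool_rot: [-0.0, -0.003, 1.0, -0.0]
contact_force: [-0.1, 0.1, -0.2]
gripper_width: 0.998
grasp_force: 0.0
```

Emit:
play_rows([
  [-16, -27, 0, 0, 0, 0],
  [-16, -27, 0, 0, 0, 0],
  [-16, -27, 0, 0, 0, 0],
  [-16, -27, 0, 0, 0, 0],
  [-16, -27, 0, 0, 0, 0],
])

```text
time: 0.82
tool_pos: [0.2838, 0.4545, 0.2448]
tool_rot: [-0.0, -0.0, 1.0, -0.0]
contact_force: [1.4, 1.1, 0.2]
gripper_width: 1.003
grasp_force: 0.0
```

Emit:
play_rows([
  [-16, -27, 0, 0, 0, 0],
  [-16, -27, 0, 0, 0, 0],
  [-16, -27, 0, 0, 0, 0],
  [-16, -27, 0, 0, 0, 0],
  [-16, -27, 0, 0, 0, 0],
])

```text
time: 1.23
tool_pos: [0.3638, 0.3194, 0.245]
tool_rot: [-0.0, -0.0, 1.0, -0.0]
contact_force: [1.4, -0.1, 0.3]
gripper_width: 0.996
grasp_force: 0.0
```

Emit:
play_rows([
  [-16, -27, 0, 0, 0, 0],
  [-16, -27, 0, 0, 0, 0],
  [-16, -27, 0, 0, 0, 0],
  [-16, -27, 0, 0, 0, 0],
  [-16, -27, 0, 0, 0, 0],
])

```text
time: 1.65
tool_pos: [0.4438, 0.1844, 0.2451]
tool_rot: [-0.0, 0.0, 1.0, 0.0]
contact_force: [0.5, -0.4, -0.1]
gripper_width: 1.0
grasp_force: 0.0
```

Emit:
play_rows([
  [0, 0, 0, 0, 0, 0],
  [0, 0, 0, 0, 0, 0],
  [0, 0, 0, 0, 0, 0],
], hand=50)

```text
time: 1.9
tool_pos: [0.4432, 0.186, 0.245]
tool_rot: [-0.0, 0.0, 1.0, 0.0]
contact_force: [0.6, -0.3, 0.2]
gripper_width: 0.602
grasp_force: 0.0
```

Run:
```python
from h import *
T=pose();d=grab('wrist','w1.png');np.save('pics/w1T.npy',T);print(T.round(4),manip.state()['time'])
cv2.imwrite('pics/w1z.png',cv2.resize(cv2.imread('pics/w1.png'),(800,600),interpolation=2))
```

```text
[[-1.000e+00  6.000e-04 -7.000e-04  4.432e-01]
 [ 6.000e-04  1.000e+00  3.000e-04  1.860e-01]
 [ 7.000e-04  3.000e-04 -1.000e+00  2.450e-01]
 [ 0.000e+00  0.000e+00  0.000e+00  1.000e+00]] 1.95
```

View pics/w1z.png

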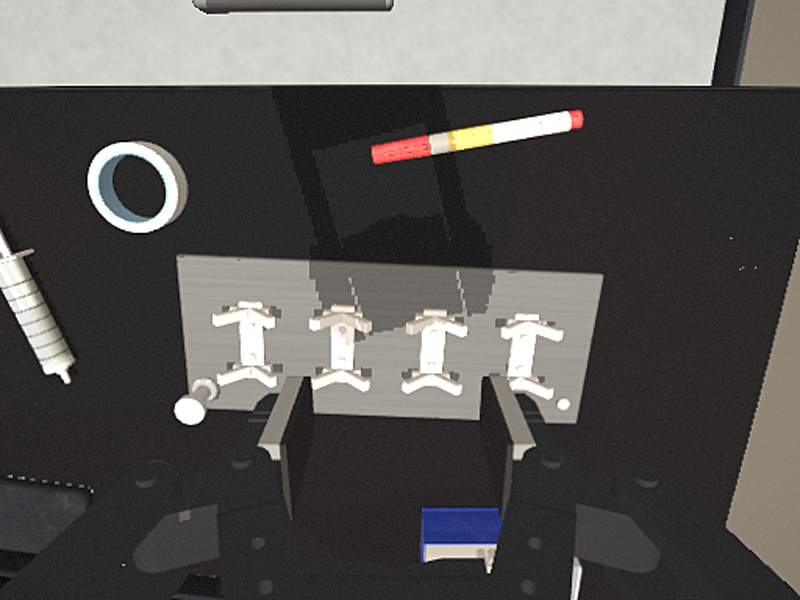

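The wrist view shows the rack upside down, with -y at left. The post is at left (zoomed 190,410) and the stud at right (563,405), so the row begins at rest_d. Next is a close crop to measure the rests.

Run:
```python
from h import *
im=cv2.imread('pics/w1.png')[155:280,105:395]
cv2.imwrite('pics/w1c.png',cv2.resize(im,None,fx=2.75,fy=2.75,interpolation=cv2.INTER_CUBIC))
```

```text
(no output)
```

View pics/w1c.png

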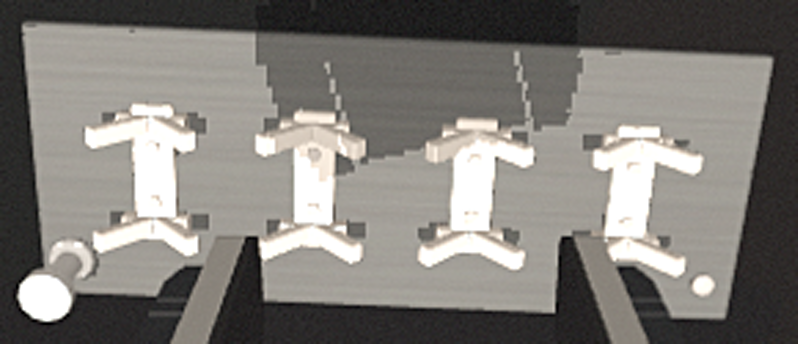

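Emit:
play_rows([
  [0, -41, 0, 0, 0, 0],
  [0, -41, 0, 0, 0, 0],
  [0, -41, 0, 0, 0, 0],
  [0, -41, 0, 0, 0, 0],
  [0, -41, 0, 0, 0, 0],
])

```text
time: 2.37
tool_pos: [0.443, -0.0194, 0.2455]
tool_rot: [0.0, -0.002, 1.0, 0.0]
contact_force: [0.4, -0.1, 0.2]
gripper_width: 0.584
grasp_force: 0.0
```

Emit:
play_rows([
  [0, -41, 0, 0, 0, 0],
  [0, -41, 0, 0, 0, 0],
  [0, -41, 0, 0, 0, 0],
  [0, -41, 0, 0, 0, 0],
  [0, -41, 0, 0, 0, 0],
])

```text
time: 2.78
tool_pos: [0.4435, -0.2249, 0.2454]
tool_rot: [0.0, -0.001, 1.0, -0.0]
contact_force: [1.0, 0.2, -0.0]
gripper_width: 0.583
grasp_force: 0.0
```

Emit:
play_rows([
  [0, 0, 0, 0, 0, 0],
  [0, 0, 0, 0, 0, 0],
  [0, 0, 0, 0, 0, 0],
])

```text
time: 3.03
tool_pos: [0.4437, -0.223, 0.245]
tool_rot: [-0.0, -0.001, 1.0, 0.0]
contact_force: [0.9, 1.1, 0.3]
gripper_width: 0.587
grasp_force: 0.0
```

Run:
```python
from h import *
T=pose();d=grab('wrist','w2.png');np.save('pics/w2T.npy',T);print(T.round(4),manip.state()['time'])
cv2.imwrite('pics/w2z.png',cv2.resize(cv2.imread('pics/w2.png'),(800,600),interpolation=2))
```

```text
[[-1.000e+00 -1.000e-03 -4.000e-04  4.437e-01]
 [-1.000e-03  1.000e+00  9.000e-04 -2.230e-01]
 [ 4.000e-04  9.000e-04 -1.000e+00  2.450e-01]
 [ 0.000e+00  0.000e+00  0.000e+00  1.000e+00]] 3.0833
```

View pics/w2z.png

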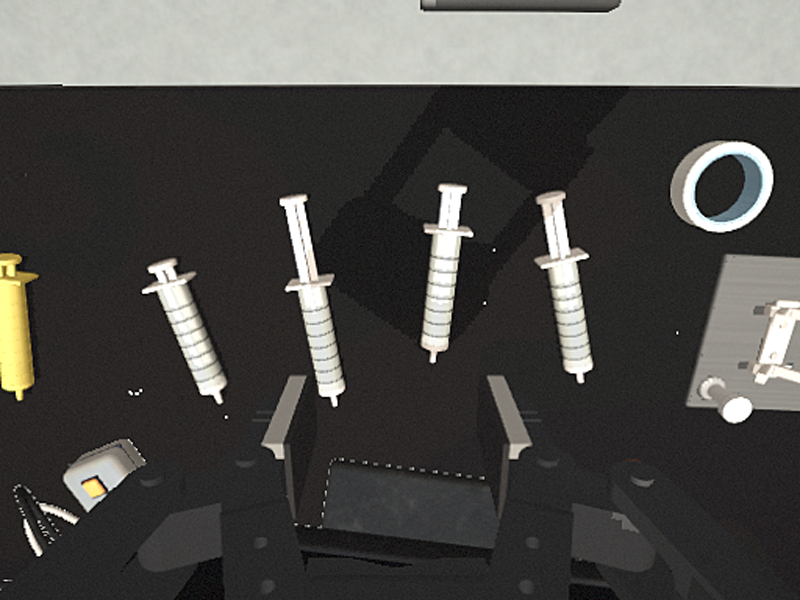

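The four white syringes from left are b (shortest rod), c (longest), d and a. Now I measure the barrels and the rack.

```bash
cat > m.py <<'E'
from h import *
def measure(d,T,roi=None,thr=95):
    im=d['image'].astype(int); sat=im.max(2)-im.min(2)
    m=((im.min(2)>thr)&(sat<60)).astype(np.uint8); m=cv2.morphologyEx(m,cv2.MORPH_CLOSE,np.ones((3,3)))
    n,l,st,c=cv2.connectedComponentsWithStats(m); out=[]
    for i in range(1,n):
        x,y,w,h,a=st[i]
        if h<60 or h>150 or w>60 or not 250<a<6000 or y<60: continue
        p=np.argwhere(l==i)[:,::-1]; P=ray(d,p,.0105,T)[:,:2]
        v=np.array([1.,0])
        for _ in range(3):   # axis from the barrel's pixels
            u=np.array([-v[1],v[0]]); s=P@v; tip=s.max(); q=P[(s<tip-.018)&(s>tip-.098)]
            mu=q.mean(0); v=np.linalg.svd(q-mu,full_matrices=False)[2][0]; v*=np.sign(v[0])
        u=np.array([-v[1],v[0]]); s=(P-mu)@v; o=(P-mu)@u
        b=np.arange(s.min(),s.max(),.001); W=np.array([np.ptp(o[abs(s-k)<.0012]) if (abs(s-k)<.0012).any() else 0 for k in b])
        fl=b[W>.027].mean(); sh=b[W>.014].max()
        mid=mu+v*(s.max()-.060)
        print(st[i],'total',(np.ptp(s)*1e3).round(),'tip-flange',((s.max()-fl)*1e3).round(1),'tip-shoulder',((s.max()-sh)*1e3).round(1),
          'mid from tip',mid.round(4),'from flange',(mu+v*(fl+.0475)).round(4),'yaw',np.degrees(np.arctan2(v[1],v[0])).round(2))
E
python3 - <<'E'
from m import *
import pickle
d=pickle.load(open('pics/w2.png.pkl','rb'));measure(d,np.load('pics/w2T.npy'))
d=pickle.load(open('pics/w1.png.pkl','rb'));T=np.load('pics/w1T.npy')
px=lambda a:np.array(a)/2.75+[105,155]
c=ray(d,px([[24,22],[772,57],[726,320]]),.006,T)[:,:2];print('corners',c.round(4),'ctr',((c[0]+c[2])/2).round(4),[np.linalg.norm(c[i]-c[i+1]).round(4) for i in(0,1)],'yaw of plate x',np.degrees(np.arctan2(*(c[0]-c[1])[::1])).round(2))
print('strips',ray(d,px([[154,180],[313,187],[473,192],[631,197]]),.011,T)[:,:2].round(4))
# saddle tip corners, outermost top points
print('stud',ray(d,px([[703,285]]),.010,T)[:,:2].round(4),'post head',ray(d,px([[46,295]]),.036,T)[:,:2].round(4))
E
```

```text
[ 270  118   33  115 1896] total 138.0 tip-flange 106.0 tip-shoulder 12.0 mid from tip [ 0.482  -0.1883] from flange [ 0.4834 -0.1884] yaw -4.71
[ 342  122   38  123 2087] total 155.0 tip-flange 105.1 tip-shoulder 9.6 mid from tip [ 0.5007 -0.0895] from flange [ 0.503  -0.0889] yaw 14.51
[ 179  124   42  137 2111] total 171.0 tip-flange 105.6 tip-shoulder 11.6 mid from tip [ 0.5214 -0.2789] from flange [ 0.5233 -0.2786] yaw 8.04
[  91  165   54   94 1717] total 122.0 tip-flange 105.4 tip-shoulder 10.4 mid from tip [ 0.52   -0.3787] from flange [ 0.522  -0.3782] yaw 14.71
corners [[0.4553 0.0265]
 [0.471  0.3424]
 [0.6002 0.3374]] ctr [0.5278 0.1819] [np.float64(0.3163), np.float64(0.1294)] yaw of plate x -177.16
strips [[0.5255 0.0762]
 [0.5289 0.1458]
 [0.5314 0.2162]
 [0.5339 0.2861]]
stud [[0.579 0.323]] post head [[0.568  0.0325]]
```

Emit:
play_rows([
  [-11.7, 26.8, 0, 0, 0, 0],
  [-11.7, 26.8, 0, 0, 0, 0],
  [-11.7, 26.8, 0, 0, 0, 0],
  [-11.7, 26.8, 0, 0, 0, 0],
  [-11.7, 26.8, 0, 0, 0, 0],
])

```text
time: 3.5
tool_pos: [0.5022, -0.0868, 0.2455]
tool_rot: [0.0, -0.001, 1.0, -0.0]
contact_force: [0.4, -0.2, -0.3]
gripper_width: 0.587
grasp_force: 0.0
```

Emit:
play_rows([
  [0, 0, 29, 0, 0, -2.9],
  [0, 0, 29, 0, 0, -2.9],
  [0, 0, 29, 0, 0, -2.9],
  [0, 0, 29, 0, 0, -2.9],
  [0, 0, 29, 0, 0, -2.9],
])

```text
time: 3.92
tool_pos: [0.5019, -0.0878, 0.0994]
tool_rot: [0.0, -0.129, 0.992, -0.0]
contact_force: [0.1, -0.7, 0.1]
gripper_width: 0.585
grasp_force: 0.0
```

Emit:
play_rows([
  [0, 0, 0, 0, 0, 0],
  [0, 0, 0, 0, 0, 0],
  [0, 0, 0, 0, 0, 0],
])

```text
time: 4.17
tool_pos: [0.503, -0.0895, 0.1021]
tool_rot: [0.001, -0.126, 0.992, -0.001]
contact_force: [0.1, 0.2, 0.4]
gripper_width: 0.585
grasp_force: 0.0
```

```bash
cat >> m.py <<'E'
from scipy.spatial.transform import Rotation as Ro
def go(x,y,z,yaw):
    """remaining shift in tool axes (mm) and turn about tool z (deg); yaw = syringe yaw"""
    T=pose(); e=T[:3,:3].T@(np.array([x,y,z])-T[:3,3])*1e3
    cur=np.degrees(np.arctan2(-T[1,0],-T[0,0])); print('tool',T[:3,3].round(4),'yaw',cur.round(2),'tilt',T[:3,2].round(4),'shift',e.round(1),'turn z',round(cur-yaw,2),'t',manip.state()['time'])
E
python3 - <<'E'
from m import *
go(.502,-.0892,.017,14.5)
T=pose();d=grab('wrist','w3.png');np.save('pics/w3T.npy',T)
E
```

```text
tool [ 0.503  -0.0895  0.1021] yaw 14.53 tilt [ 2.3e-03 -7.0e-04 -1.0e+00] shift [ 1.   0.6 85.1] turn z 0.03 t 4.1667
```

View pics/w3.png

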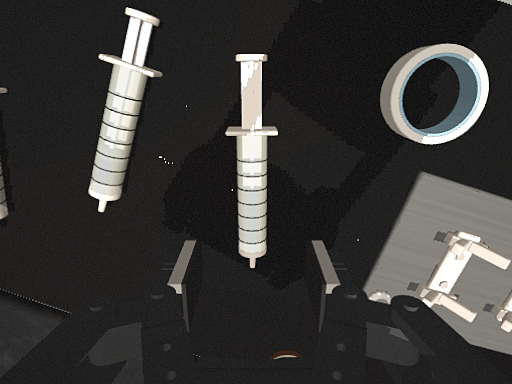

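Syringe a sits centred between the jaws, flange at (251,131), nozzle tip at (253,268). I check the midpoint and descend.

Run:
```python
from m import *
import pickle
d=pickle.load(open('pics/w3.png.pkl','rb'));T=np.load('pics/w3T.npy')
P=ray(d,[[251,131],[253,268]],.0105,T)[:,:2];v=(P[1]-P[0]);L=np.linalg.norm(v);v/=L
print(L,P[0]+v*.0445,P[1]-v*.06,np.degrees(np.arctan2(v[1],v[0])))
```

```text
0.10550603093823431 [ 0.50041057 -0.08976819] [ 0.50138139 -0.08950435] 15.20427674143605
```

Emit:
play_rows([
  [0, 0, 20, 0, 0, 0],
  [0, 0, 20, 0, 0, 0],
  [0, 0, 20, 0, 0, 0],
  [0.5, 0, 15, 0, 0, 0],
  [0, 0, 0, 0, 0, 0],
])

```text
time: 4.63
tool_pos: [0.5007, -0.0899, 0.0245]
tool_rot: [-0.001, -0.126, 0.992, 0.0]
contact_force: [-0.4, 0.4, -0.7]
gripper_width: 0.581
grasp_force: 0.0
```

Emit:
play_rows([
  [0, 0, 0, 0, 0, 0],
  [0, 0, 0, 0, 0, 0],
])

```text
time: 4.8
tool_pos: [0.5033, -0.0908, 0.0277]
tool_rot: [0.002, -0.126, 0.992, -0.001]
contact_force: [0.7, 0.5, 0.5]
gripper_width: 0.585
grasp_force: 0.0
```

Run:
```python
from m import *
go(.502,-.0892,.017,14.5)
```

```text
tool [ 0.5033 -0.0908  0.0277] yaw 14.48 tilt [ 0.0038 -0.0013 -1.    ] shift [ 0.9  1.9 10.7] turn z -0.02 t 4.8
```

Emit:
play_rows([
  [2, 1, 6, 0, 0, 0],
  [0, 0, 4.5, 0, 0, 0],
  [0, 0, 0, 0, 0, 0],
  [0, 0, 0, 0, 0, 0],
  [0, 0, 0, 0, 0, 0],
])

```text
time: 5.22
tool_pos: [0.4993, -0.0899, 0.0149]
tool_rot: [0.0, -0.126, 0.992, -0.0]
contact_force: [-0.5, 0.1, -0.1]
gripper_width: 0.588
grasp_force: 0.0
```

Emit:
play_rows([
  [0, 0, 0, 0, 0, 0],
  [0, 0, 0, 0, 0, 0],
  [0, 0, 0, 0, 0, 0],
  [0, 0, 0, 0, 0, 0],
  [0, 0, 0, 0, 0, 0],
], hand=10)

```text
time: 5.63
tool_pos: [0.4997, -0.09, 0.0153]
tool_rot: [0.0, -0.126, 0.992, -0.0]
contact_force: [-0.1, -0.5, 2.0]
gripper_width: 0.222
grasp_force: 58.7
```

Emit:
play_rows([
  [0, 0, 0, 0, 0, 0],
  [0, 0, 0, 0, 0, 0],
  [0, 0, 0, 0, 0, 0],
  [0, 0, 0, 0, 0, 0],
  [0, 0, 0, 0, 0, 0],
])

```text
time: 6.05
tool_pos: [0.4997, -0.09, 0.0152]
tool_rot: [0.0, -0.126, 0.992, -0.0]
contact_force: [0.1, 0.2, 4.6]
gripper_width: 0.225
grasp_force: 58.9
```

Run:
```python
from m import *
go(.501,-.0896,.017,14.5)
T=pose();d=grab('wrist','w4.png');np.save('pics/w4T.npy',T)
```

```text
tool [ 0.4997 -0.09    0.0152] yaw 14.49 tilt [ 9.e-04 -3.e-04 -1.e+00] shift [-1.3  0.  -1.8] turn z -0.01 t 6.05
```

View pics/w4.png

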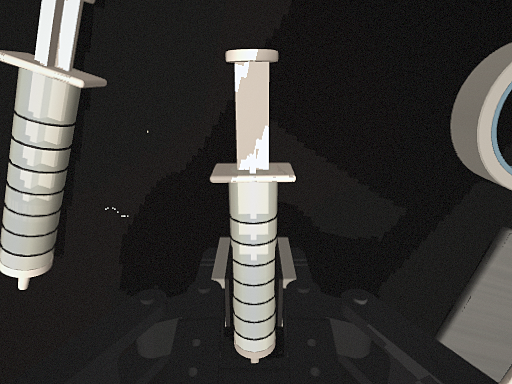

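Syringe a is gripped with the jaws across the barrel, flange at (253,173), tip at (254,361).

Run:
```python
from m import *
import pickle
d=pickle.load(open('pics/w4.png.pkl','rb'));T=np.load('pics/w4T.npy')
P=ray(d,[[253,174],[254,361],[230,260],[277,260]],.0105,T);Q=(P-T[:3,3])@T[:3,:3]*1e3
print(Q.round(1),'mid from tip',Q[1,0]+60,'flange',Q[0,0]-45)
```

```text
[[ 42.9   1.3   4.7]
 [-59.    1.8   4.8]
 [  1.5  -9.3   4.7]
 [  1.5  12.4   4.7]] mid from tip 1.0466219049981476 flange -2.0723376694186726
```

Emit:
play_rows([
  [0, 0, -20, 0, 0, 0],
  [0, 0, -20, 0, 0, 5.7],
  [0, 0, -20, 0, 0, 5.7],
  [0, 0, -20, 0, 0, 5.7],
  [0, 0, -20, 0, 0, 0],
])

```text
time: 6.52
tool_pos: [0.4982, -0.0894, 0.1144]
tool_rot: [-0.001, 0.024, 1.0, 0.0]
contact_force: [-0.1, 0.5, -0.0]
gripper_width: 0.219
grasp_force: 58.8
```

Emit:
play_rows([
  [-6, 30, 0, 0, 0, 0],
  [-6, 30, 0, 0, 0, 0],
  [-6, 30, 0, 0, 0, 0],
  [-6, 30, 0, 0, 0, 0],
  [-6, 30, 0, 0, 0, 0],
])

```text
time: 6.93
tool_pos: [0.5352, 0.0601, 0.1136]
tool_rot: [-0.001, 0.023, 1.0, 0.0]
contact_force: [0.3, -0.6, 1.2]
gripper_width: 0.222
grasp_force: 58.8
```

Emit:
play_rows([
  [3, 30, 0, 0, 0, 0],
  [3, 30, 0, 0, 0, 0],
  [3, 30, 0, 0, 0, 0],
  [3, 30, 0, 0, 0, 0],
  [3, 30, 0, 0, 0, 0],
])

```text
time: 7.35
tool_pos: [0.5266, 0.2105, 0.1134]
tool_rot: [-0.001, 0.023, 1.0, -0.0]
contact_force: [-0.0, -0.1, 0.0]
gripper_width: 0.221
grasp_force: 58.8
```

Emit:
play_rows([
  [0, 0, 0, 0, 0, 0],
  [0, 0, 0, 0, 0, 0],
  [0, 0, 0, 0, 0, 0],
  [0, 0, 0, 0, 0, 0],
])

```text
time: 7.68
tool_pos: [0.5276, 0.2082, 0.1141]
tool_rot: [-0.001, 0.023, 1.0, -0.0]
contact_force: [-0.1, 0.5, -1.4]
gripper_width: 0.221
grasp_force: 58.9
```

Run:
```python
from m import *
go(.5299,.216,.035,-2.6);print(manip.state()['gripper_width'])
T=pose();d=grab('wrist','w5.png');np.save('pics/w5T.npy',T)
```

```text
tool [0.5276 0.2082 0.1141] yaw -2.67 tilt [-1.2e-03 -6.0e-04 -1.0e+00] shift [-2.   8.  79.1] turn z -0.07 t 7.6833
0.2214375815616748
```

View pics/w5.png

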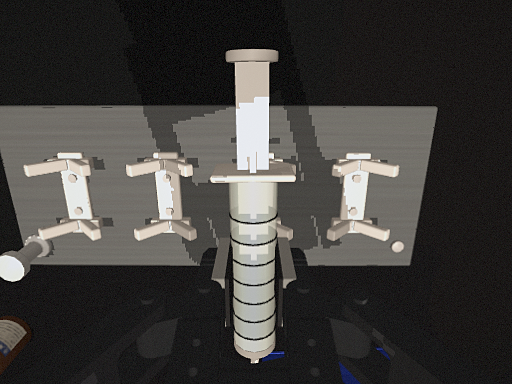

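The carried syringe hangs level, and the plate edges run parallel to the view (top edge at row 106). Free rests are at about (77,193), (170,195) and (355,197).

Run:
```python
from m import *
import pickle
d=pickle.load(open('pics/w5.png.pkl','rb'));T=np.load('pics/w5T.npy')
def tip4(*p): return ray(d,p,.032,T)[:,:2].mean(0).round(4)
print('plate right',ray(d,[[436,107],[411,265]],.006,T)[:,:2].round(4), ray(d,[[436,107],[411,265]],.006,T)[:,:2].mean(0)-np.array([.0454,.999])*.16)
print('strips',ray(d,[[77,195],[170,195],[355,197]],.011,T)[:,:2].round(4))
im=d['image'].min(2)
for r in(190,200): print(r,[ (c) for c in range(1,440) if (im[r,c]>140)!=(im[r,c-1]>140)])
for c in(20,300,400,425): g=d['image'][:,c].mean(1); print(c,[r for r in range(90,290) if (g[r]>35)!=(g[r-1]>35)])
```

```text
plate right [[0.4715 0.3413]
 [0.5991 0.3371]] [0.52804622 0.17936268]
strips [[0.5233 0.077 ]
 [0.5266 0.1472]
 [0.5347 0.2859]]
190 [64, 88, 157, 180, 231, 276, 344, 367]
200 [66, 90, 158, 181, 231, 276, 343, 366]
20 [105, 235, 249, 280]
300 [105, 250, 259, 261, 264, 266, 289]
400 [103, 104, 106, 266]
425 [106, 182]
```

Emit:
play_rows([
  [-1, 7, 0, 0, 0, 0],
  [0, 0, 20, 0, 0, 0],
  [0, 0, 20, 0, 0, 0],
  [0, 0, 15, 0, 0, 0],
  [0, 0, 5, 0, 0, 0],
])

```text
time: 8.15
tool_pos: [0.5276, 0.2153, 0.052]
tool_rot: [-0.002, 0.023, 1.0, -0.001]
contact_force: [-0.6, -0.1, -0.2]
gripper_width: 0.215
grasp_force: 58.9
```

Emit:
play_rows([
  [0, 0, 0, 0, 0, 0],
  [0, 0, 0, 0, 0, 0],
  [0, 0, 0, 0, 0, 0],
  [0, 0, 0, 0, 0, 0],
])

```text
time: 8.48
tool_pos: [0.5304, 0.2164, 0.0563]
tool_rot: [0.001, 0.023, 1.0, 0.0]
contact_force: [0.0, -0.5, 0.1]
gripper_width: 0.223
grasp_force: 58.9
```

Run:
```python
from m import *
go(.529,.2152,.0345,-2.6);print(manip.state()['gripper_width'])
T=pose();d=grab('wrist','w6.png');np.save('pics/w6T.npy',T)
```

```text
tool [0.5304 0.2164 0.0563] yaw -2.62 tilt [ 2.6e-03  7.0e-04 -1.0e+00] shift [ 1.4 -1.3 21.8] turn z -0.02 t 8.4833
0.2228985403964267
```

View pics/w6.png

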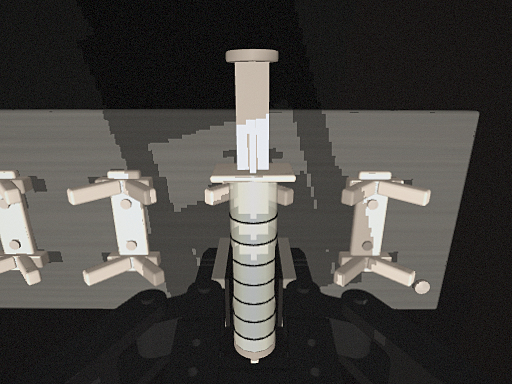

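The near saddle's tips show evenly either side of the barrel, at (208,195) and (290,195). I lower it.

Emit:
play_rows([
  [1, -1, 6, 0, 0, 0],
  [0, 0, 6, 0, 0, 0],
  [0, 0, 5, 0, 0, 0],
  [0, 0, 0, 0, 0, 0],
  [0, 0, 0, 0, 0, 0],
])

```text
time: 8.95
tool_pos: [0.5275, 0.215, 0.0369]
tool_rot: [-0.001, 0.023, 1.0, -0.0]
contact_force: [1.0, -0.3, 0.6]
gripper_width: 0.218
grasp_force: 58.9
```

Emit:
play_rows([
  [0, 0, 2.5, 0, 0, 0],
  [0, 0, 2, 0, 0, 0],
  [0, 0, 0, 0, 0, 0],
  [0, 0, 0, 0, 0, 0],
  [0, 0, 0, 0, 0, 0],
])

```text
time: 9.37
tool_pos: [0.5288, 0.2147, 0.0342]
tool_rot: [0.0, 0.023, 1.0, -0.001]
contact_force: [-1.4, -3.4, 4.9]
gripper_width: 0.219
grasp_force: 59.5
```

Run:
```python
from m import *
go(.529,.2152,.0337,-2.6);print(manip.state()['contact_force'])
```

```text
tool [0.5288 0.2147 0.0342] yaw -2.61 tilt [ 8.0e-04 -1.1e-03 -1.0e+00] shift [-0.2  0.5  0.5] turn z -0.01 t 9.3667
[-1.40314411 -3.37828594  4.86738022]
```

Emit:
play_rows([
  [0, 0, 0, 0, 0, 0],
  [0, 0, 0, 0, 0, 0],
  [0, 0, 0, 0, 0, 0],
  [0, 0, 0, 0, 0, 0],
], hand=40)

```text
time: 9.7
tool_pos: [0.528, 0.2153, 0.033]
tool_rot: [-0.0, 0.023, 1.0, 0.0]
contact_force: [0.9, 0.6, 0.1]
gripper_width: 0.468
grasp_force: 0.0
```

Emit:
play_rows([
  [0, 0, -10, 0, 0, 0],
  [0, 0, -20, 0, 0, 0],
  [0, 0, -30, 0, 0, 0],
  [0, 0, -30, 0, 0, 0],
  [0, 0, -30, 0, 0, 0],
])

```text
time: 10.12
tool_pos: [0.5279, 0.2152, 0.155]
tool_rot: [-0.0, 0.023, 1.0, 0.0]
contact_force: [-0.7, 0.9, 0.1]
gripper_width: 0.468
grasp_force: 0.0
```

Emit:
play_rows([
  [0, 0, 0, 0, 0, 0],
  [0, 0, 0, 0, 0, 0],
  [0, 0, 0, 0, 0, 0],
  [0, 0, 0, 0, 0, 0],
])

```text
time: 10.45
tool_pos: [0.5271, 0.2149, 0.1517]
tool_rot: [-0.001, 0.023, 1.0, -0.0]
contact_force: [-0.6, -0.2, 0.2]
gripper_width: 0.469
grasp_force: 0.0
```

Run:
```python
from m import *
T=pose();d=grab('wrist','w7.png');np.save('pics/w7T.npy',T);print(T[:3,3])
cv2.imwrite('pics/w7z.png',cv2.resize(cv2.imread('pics/w7.png'),(800,600),interpolation=2))
```

```text
[0.52712644 0.21494419 0.15169233]
```

View pics/w7z.png

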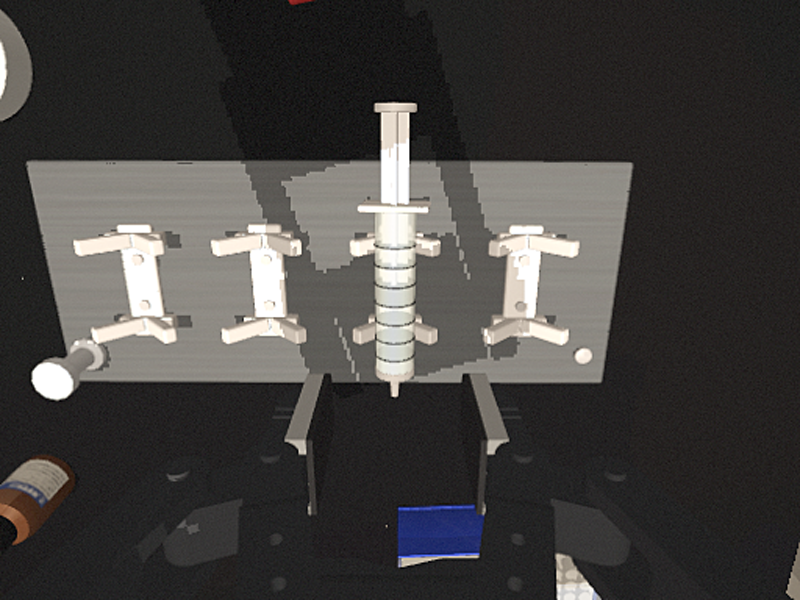

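Syringe a lies in both saddles of rest_b, flange at (394,209), tip at (395,395). I check its centring numerically and move to syringe d.

Run:
```python
from m import *
import pickle
d=pickle.load(open('pics/w7.png.pkl','rb'));T=np.load('pics/w7T.npy')
z=lambda *a:np.array(a)/1.5625
P=ray(d,z([394,209],[395,378],[395,395]),.029,T);print('syringe',P[:,:2].round(4))
print('mid', ((P[2]+(P[0]-P[2])/np.linalg.norm(P[0]-P[2])*.06)[:2]).round(4))
# plate edges near the syringe column and rests tips (outer tip tops)
E=ray(d,z([330,162],[330,382]),.006,T);print('plate x',E[:,:2].round(4),E[:,:2].mean(0))
print('tips',ray(d,z([357,241],[434,241],[360,331],[433,331]),.032,T)[:,:2].round(4),)
print('tips all',[ray(d,z(*q),.032,T)[:,:2].mean(0).round(4) for q in ([[80,247],[158,248],[99,334],[170,334]],[[217,247],[296,248],[227,334],[299,335]],[[496,247],[574,246],[490,335],[562,336]])])
```

```text
syringe [[0.4862 0.2174]
 [0.5785 0.2136]
 [0.589  0.2131]]
mid [0.5291 0.2156]
plate x [[0.464  0.1851]
 [0.5916 0.174 ]] [0.52782522 0.17953455]
tips [[0.5006 0.1985]
 [0.5024 0.2364]
 [0.5486 0.1967]
 [0.5504 0.2348]]
tips all [array([0.5217, 0.0789]), array([0.525 , 0.1471]), array([0.5313, 0.2849])]
```

Emit:
play_rows([
  [2.8, -40.5, 0, 0, 0, 0],
  [2.8, -40.5, 0, 0, 0, 0],
  [2.8, -40.5, 0, 0, 0, 0],
  [2.8, -40.5, 0, 0, 0, 0],
  [2.8, -40.5, 0, 0, 0, 0],
], hand=50)

```text
time: 10.92
tool_pos: [0.5035, 0.0121, 0.1517]
tool_rot: [-0.001, 0.022, 1.0, 0.0]
contact_force: [0.7, -0.2, 0.8]
gripper_width: 0.582
grasp_force: 0.0
```

Emit:
play_rows([
  [2.8, -40.5, 0, 0, 0, 0],
  [2.8, -40.5, 0, 0, 0, 0],
  [2.8, -40.5, 0, 0, 0, 0],
  [2.8, -40.5, 0, 0, 0, 0],
  [2.8, -40.5, 0, 0, 0, 2.1],
])

```text
time: 11.33
tool_pos: [0.4804, -0.1896, 0.1519]
tool_rot: [-0.001, 0.041, 0.999, 0.001]
contact_force: [1.0, 0.3, -0.3]
gripper_width: 0.587
grasp_force: 0.0
```

Emit:
play_rows([
  [0, 0, 20, 0, 0, 0],
  [0, 0, 20, 0, 0, 0],
  [0, 0, 10, 0, 0, 0],
  [0, 0, 0, 0, 0, 0],
  [0, 0, 0, 0, 0, 0],
])

```text
time: 11.75
tool_pos: [0.481, -0.1873, 0.102]
tool_rot: [-0.001, 0.041, 0.999, 0.001]
contact_force: [0.6, 0.3, -0.6]
gripper_width: 0.587
grasp_force: 0.0
```

```bash
cat >> m.py <<'E'
def close(f,thr=95):
    """syringe standing in front of the jaws: mid and yaw from its blob"""
    T=pose(); d=grab('wrist',f); im=d['image'].astype(int)
    m=((im.min(2)>thr)&(np.ptp(im,axis=2)<60)).astype(np.uint8); m=cv2.morphologyEx(m,cv2.MORPH_CLOSE,np.ones((5,5)))
    n,l,st,c=cv2.connectedComponentsWithStats(m)
    i=max(range(1,n),key=lambda k:st[k][3]-abs(c[k][0]-253)); p=np.argwhere(l==i)[:,::-1]
    P=ray(d,p,.0105,T)[:,:2]; v=-T[:2,0]
    for _ in range(3):
        s=P@v; q=P[(s<s.max()-.018)&(s>s.max()-.095)]; mu=q.mean(0); v=np.linalg.svd(q-mu,full_matrices=False)[2][0]; v*=np.sign(v[0])
    s=(P-mu)@v; o=(P-mu)@[-v[1],v[0]]; b=np.arange(s.min(),s.max(),.001); W=np.array([np.ptp(o[abs(s-k)<.0012]) for k in b])
    fl=b[W>.027].mean(); mid=mu+v*(s.max()-.0605); yaw=np.degrees(np.arctan2(v[1],v[0]))
    print(st[i],'len',np.ptp(s).round(4),'tip-fl',(s.max()-fl).round(4),'mid',mid.round(4),'yaw',yaw.round(2)); go(*mid,.0165,yaw)
E
python3 - <<'E'
from m import *
close('w8.png')
E
```

```text
[ 223   87   53  186 4968] len 0.137 tip-fl 0.1055 mid [ 0.4812 -0.1882] yaw -4.72
tool [ 0.4819 -0.1876  0.1033] yaw -4.66 tilt [-4.e-04  3.e-04 -1.e+00] shift [ 0.6 -0.7 86.8] turn z 0.06 t 11.8
```

Emit:
play_rows([
  [0.5, -0.5, 20, 0, 0, 0],
  [0, 0, 20, 0, 0, 0],
  [0, 0, 20, 0, 0, 0],
  [0, 0, 15, 0, 0, 0],
  [0, 0, 8, 0, 0, 0],
])

```text
time: 12.22
tool_pos: [0.4812, -0.1879, 0.0196]
tool_rot: [-0.0, 0.041, 0.999, 0.0]
contact_force: [-0.4, -1.4, 0.2]
gripper_width: 0.586
grasp_force: 0.0
```

Emit:
play_rows([
  [0, 0, 0, 0, 0, 0],
  [0, 0, 0, 0, 0, 0],
  [0, 0, 0, 0, 0, 0],
  [0, 0, 0, 0, 0, 0],
  [0, 0, 0, 0, 0, 0],
])

```text
time: 12.63
tool_pos: [0.4821, -0.189, 0.0216]
tool_rot: [0.001, 0.041, 0.999, -0.001]
contact_force: [-0.1, 0.6, 0.6]
gripper_width: 0.59
grasp_force: 0.0
```

Run:
```python
from m import *
go(.4812,-.1882,.0165,-4.7)
```

```text
tool [ 0.4821 -0.189   0.0216] yaw -4.71 tilt [ 0.0021 -0.0012 -1.    ] shift [1.  0.8 5.1] turn z -0.01 t 12.6333
```

Emit:
play_rows([
  [0.5, 0.5, 3, 0, 0, 0],
  [0, 0, 2, 0, 0, 0],
  [0, 0, 0, 0, 0, 0],
  [0, 0, 0, 0, 0, 0],
])

```text
time: 12.97
tool_pos: [0.4805, -0.1879, 0.015]
tool_rot: [-0.0, 0.041, 0.999, 0.0]
contact_force: [0.7, 0.7, 1.0]
gripper_width: 0.586
grasp_force: 0.0
```

Emit:
play_rows([
  [0, 0, 0, 0, 0, 0],
  [0, 0, 0, 0, 0, 0],
  [0, 0, 0, 0, 0, 0],
  [0, 0, 0, 0, 0, 0],
  [0, 0, 0, 0, 0, 0],
], hand=10)

```text
time: 13.38
tool_pos: [0.4811, -0.1882, 0.0156]
tool_rot: [0.0, 0.041, 0.999, -0.0]
contact_force: [0.6, 0.7, 1.8]
gripper_width: 0.219
grasp_force: 58.7
```

Emit:
play_rows([
  [0, 0, 0, 0, 0, 0],
  [0, 0, 0, 0, 0, 0],
])

```text
time: 13.55
tool_pos: [0.4811, -0.1882, 0.0156]
tool_rot: [0.0, 0.041, 0.999, -0.0]
contact_force: [0.2, 0.0, 1.9]
gripper_width: 0.218
grasp_force: 58.7
```

Emit:
play_rows([
  [0, 0, -20, 0, 0, 0],
  [0, 0, -20, 0, 0, 0],
  [0, 0, -20, 0, 0, -2.1],
  [0, 0, -20, 0, 0, 0],
  [0, 0, -20, 0, 0, 0],
])

```text
time: 13.97
tool_pos: [0.4803, -0.1877, 0.1156]
tool_rot: [-0.001, 0.023, 1.0, 0.0]
contact_force: [-0.0, -0.1, -2.0]
gripper_width: 0.218
grasp_force: 58.7
```

Emit:
play_rows([
  [-3, 33.5, 0, 0, 0, 0],
  [-3, 33.5, 0, 0, 0, 0],
  [-3, 33.5, 0, 0, 0, 0],
  [-3, 33.5, 0, 0, 0, 0],
  [-3, 33.5, 0, 0, 0, 0],
])

```text
time: 14.38
tool_pos: [0.5029, -0.0198, 0.1149]
tool_rot: [-0.0, 0.023, 1.0, 0.0]
contact_force: [1.7, -0.1, -1.1]
gripper_width: 0.22
grasp_force: 58.8
```

Emit:
play_rows([
  [-3, 33.5, 0, 0, 0, 0],
  [-3, 33.5, 0, 0, 0, 0],
  [-3, 33.5, 0, 0, 0, 0],
  [-3, 33.5, 0, 0, 0, 0],
  [-3, 33.5, 0, 0, 0, 0],
])

```text
time: 14.8
tool_pos: [0.5255, 0.1469, 0.1148]
tool_rot: [-0.0, 0.023, 1.0, -0.0]
contact_force: [0.2, 0.3, -0.6]
gripper_width: 0.222
grasp_force: 58.8
```

Emit:
play_rows([
  [0, 0, 0, 0, 0, 0],
  [0, 0, 0, 0, 0, 0],
  [0, 0, 0, 0, 0, 0],
  [0, 0, 0, 0, 0, 0],
])

```text
time: 15.13
tool_pos: [0.5257, 0.1443, 0.1149]
tool_rot: [-0.0, 0.023, 1.0, -0.0]
contact_force: [-0.6, 0.5, -0.9]
gripper_width: 0.221
grasp_force: 58.9
```

```bash
cat >> m.py <<'E'
def held(f):
    """nozzle tip of the held syringe in tool axes -> mid"""
    T=pose(); d=grab('wrist',f); im=d['image'].astype(int); g=im[340:384,246:262].min(2)
    r=340+np.nonzero((g>90).any(1))[0]; print('tip row',r.max(),r[:3])
    z=T[2,3]-.0047; Q=(ray(d,[[254,r.max()]],z,T)-T[:3,3])@T[:3,:3]*1e3; print('mid in tool x',(Q[0,0]+60).round(1))
E
python3 - <<'E'
from m import *
go(.5264,.145,.0345,-2.6); held('w9.png')
import pickle
d=pickle.load(open('pics/w5.png.pkl','rb'));print('a ref: tip row 361')
E
```

```text
tool [0.5257 0.1443 0.1149] yaw -2.67 tilt [-8.e-04 -4.e-04 -1.e+00] shift [-0.7  0.7 80.4] turn z -0.07 t 15.1333
tip row 362 [340 341 342]
mid in tool x 1.0
a ref: tip row 361
```

Emit:
play_rows([
  [-0.5, 0.7, 20, 0, 0, 0],
  [0, 0, 20, 0, 0, 0],
  [0, 0, 18, 0, 0, 0],
  [0, 0, 10, 0, 0, 0],
  [0, 0, 5, 0, 0, 0],
])

```text
time: 15.6
tool_pos: [0.5253, 0.1448, 0.0404]
tool_rot: [-0.002, 0.024, 1.0, -0.0]
contact_force: [-0.1, -0.9, -0.2]
gripper_width: 0.218
grasp_force: 58.9
```

Emit:
play_rows([
  [0, 0, 0, 0, 0, 0],
  [0, 0, 0, 0, 0, 0],
  [0, 0, 0, 0, 0, 0],
  [0, 0, 0, 0, 0, 0],
])

```text
time: 15.93
tool_pos: [0.5276, 0.146, 0.0437]
tool_rot: [0.001, 0.023, 1.0, 0.0]
contact_force: [-0.3, 0.1, 0.2]
gripper_width: 0.222
grasp_force: 58.9
```

Run:
```python
from m import *
go(.5264,.1448,.0342,-2.6)
```

```text
tool [0.5276 0.146  0.0437] yaw -2.61 tilt [ 2.5e-03  3.0e-04 -1.0e+00] shift [ 1.2 -1.3  9.5] turn z -0.01 t 15.9333
```

Emit:
play_rows([
  [1, -1, 4, 0, 0, 0],
  [0, 0, 3, 0, 0, 0],
  [0, 0, 2, 0, 0, 0],
  [0, 0, 0, 0, 0, 0],
  [0, 0, 0, 0, 0, 0],
])

```text
time: 16.35
tool_pos: [0.5259, 0.1443, 0.034]
tool_rot: [0.0, 0.023, 1.0, -0.001]
contact_force: [-2.0, -3.8, 4.7]
gripper_width: 0.221
grasp_force: 59.5
```

Emit:
play_rows([
  [0, 0, 0, 0, 0, 0],
  [0, 0, 0, 0, 0, 0],
  [0, 0, 0, 0, 0, 0],
])

```text
time: 16.6
tool_pos: [0.5259, 0.1443, 0.034]
tool_rot: [0.0, 0.023, 1.0, -0.001]
contact_force: [-1.3, -3.6, 5.9]
gripper_width: 0.218
grasp_force: 59.5
```

Run:
```python
from m import *
go(.5264,.1448,.0342,-2.6);print(manip.state()['contact_force'])
```

```text
tool [0.5259 0.1443 0.034 ] yaw -2.61 tilt [ 2.0e-04 -1.7e-03 -1.0e+00] shift [-0.5  0.6 -0.2] turn z -0.01 t 16.6
[-1.28763368 -3.57032551  5.85542793]
```

Emit:
play_rows([
  [0, 0, 0, 0, 0, 0],
  [0, 0, 0, 0, 0, 0],
  [0, 0, 0, 0, 0, 0],
  [0, 0, 0, 0, 0, 0],
], hand=40)

```text
time: 16.93
tool_pos: [0.5253, 0.1451, 0.033]
tool_rot: [-0.0, 0.023, 1.0, 0.0]
contact_force: [-0.7, -1.0, -0.9]
gripper_width: 0.468
grasp_force: 0.0
```

Emit:
play_rows([
  [0, 0, -10, 0, 0, 0],
  [0, 0, -20, 0, 0, 0],
  [0, 0, -30, 0, 0, 0],
  [0, 0, -30, 0, 0, 0],
  [0, 0, -30, 0, 0, 0],
])

```text
time: 17.35
tool_pos: [0.5252, 0.145, 0.155]
tool_rot: [-0.0, 0.023, 1.0, 0.0]
contact_force: [0.7, -0.1, 0.8]
gripper_width: 0.467
grasp_force: 0.0
```

Emit:
play_rows([
  [-1.2, -35.3, 0, 0, 0, 0],
  [-1.2, -35.3, 0, 0, 0, 0],
  [-1.2, -35.3, 0, 0, 0, 0],
  [-1.2, -35.3, 0, 0, 0, 0],
  [-1.2, -35.3, 0, 0, 0, 0],
], hand=50)

```text
time: 17.77
tool_pos: [0.5233, -0.033, 0.1543]
tool_rot: [0.001, 0.022, 1.0, -0.0]
contact_force: [0.5, 0.0, -0.2]
gripper_width: 0.589
grasp_force: 0.0
```

Emit:
play_rows([
  [-1.2, -35.3, 0, 0, 0, 0],
  [-1.2, -35.3, 0, 0, 0, 0],
  [-1.2, -35.3, 0, 0, 0, 0],
  [-1.2, -35.3, 0, 0, 0, 0],
  [-1.2, -35.3, 0, 0, 0, 0],
])

```text
time: 18.18
tool_pos: [0.5212, -0.2099, 0.1542]
tool_rot: [0.0, 0.023, 1.0, -0.0]
contact_force: [1.3, 0.7, -0.1]
gripper_width: 0.579
grasp_force: 0.0
```

Emit:
play_rows([
  [-1.2, -35.3, 0, 0, 0, 0],
  [-1.2, -35.3, 0, 0, 0, 0],
  [0, 0, 15, 0, 0, -5.3],
  [0, 0, 25, 0, 0, -5.3],
  [0, 0, 10, 0, 0, 0],
])

```text
time: 18.6
tool_pos: [0.5193, -0.2788, 0.1011]
tool_rot: [-0.001, -0.07, 0.998, 0.001]
contact_force: [-1.0, 1.5, -0.7]
gripper_width: 0.583
grasp_force: 0.0
```

Emit:
play_rows([
  [0, 0, 0, 0, 0, 0],
  [0, 0, 0, 0, 0, 0],
  [0, 0, 0, 0, 0, 0],
  [0, 0, 0, 0, 0, 0],
])

```text
time: 18.93
tool_pos: [0.5216, -0.279, 0.1051]
tool_rot: [0.001, -0.07, 0.998, -0.001]
contact_force: [0.3, 0.4, 0.6]
gripper_width: 0.585
grasp_force: 0.0
```

Run:
```python
from m import *
close('w10.png')
```

```text
[ 225   27   53  241 6133] len 0.17 tip-fl 0.1055 mid [ 0.5203 -0.279 ] yaw 8.0
tool [ 0.5215 -0.279   0.1051] yaw 7.99 tilt [ 0.0022 -0.0016 -1.    ] shift [ 1.4  0.3 88.6] turn z -0.0 t 18.9833
```

Emit:
play_rows([
  [1.3, 0, 20, 0, 0, 0],
  [0, 0, 20, 0, 0, 0],
  [0, 0, 20, 0, 0, 0],
  [0, 0, 17, 0, 0, 0],
  [0, 0, 10, 0, 0, 0],
])

```text
time: 19.4
tool_pos: [0.5189, -0.2784, 0.0151]
tool_rot: [-0.001, -0.07, 0.998, 0.0]
contact_force: [0.3, 0.4, 0.0]
gripper_width: 0.585
grasp_force: 0.0
```

Emit:
play_rows([
  [0, 0, 0, 0, 0, 0],
  [0, 0, 0, 0, 0, 0],
  [0, 0, 0, 0, 0, 0],
  [0, 0, 0, 0, 0, 0],
  [0, 0, 0, 0, 0, 0],
])

```text
time: 19.82
tool_pos: [0.5202, -0.2796, 0.0178]
tool_rot: [0.001, -0.07, 0.998, -0.001]
contact_force: [0.1, -0.9, -0.1]
gripper_width: 0.585
grasp_force: 0.0
```

Run:
```python
from m import *
go(.5203,-.279,.0165,8)
```

```text
tool [ 0.5202 -0.2796  0.0178] yaw 7.99 tilt [ 0.0021 -0.0015 -1.    ] shift [-0.2  0.6  1.3] turn z -0.01 t 19.8167
```

Emit:
play_rows([
  [0, 0, 1.5, 0, 0, 0],
  [0, 0, 0, 0, 0, 0],
  [0, 0, 0, 0, 0, 0],
  [0, 0, 0, 0, 0, 0],
  [0, 0, 0, 0, 0, 0],
], hand=10)

```text
time: 20.23
tool_pos: [0.5196, -0.2793, 0.0153]
tool_rot: [0.0, -0.07, 0.998, -0.0]
contact_force: [-0.6, 0.3, 2.2]
gripper_width: 0.221
grasp_force: 58.8
```

Emit:
play_rows([
  [0, 0, 0, 0, 0, 0],
  [0, 0, 0, 0, 0, 0],
  [0, 0, 0, 0, 0, 0],
])

```text
time: 20.48
tool_pos: [0.5196, -0.2793, 0.0153]
tool_rot: [0.0, -0.07, 0.998, -0.0]
contact_force: [-0.3, 0.5, 3.9]
gripper_width: 0.22
grasp_force: 58.9
```

Emit:
play_rows([
  [0, 0, -20, 0, 0, 0],
  [0, 0, -20, 0, 0, 0],
  [0, 0, -20, 0, 0, 5.3],
  [0, 0, -20, 0, 0, 5.3],
  [0, 0, -20, 0, 0, 0],
])

```text
time: 20.9
tool_pos: [0.5187, -0.2785, 0.1147]
tool_rot: [-0.001, 0.024, 1.0, 0.001]
contact_force: [0.4, -0.4, -0.5]
gripper_width: 0.218
grasp_force: 58.8
```

Emit:
play_rows([
  [0.9, 37.5, 0, 0, 0, 0],
  [0.9, 37.5, 0, 0, 0, 0],
  [0.9, 37.5, 0, 0, 0, 0],
  [0.9, 37.5, 0, 0, 0, 0],
  [0.9, 37.5, 0, 0, 0, 0],
])

```text
time: 21.32
tool_pos: [0.5225, -0.0898, 0.114]
tool_rot: [-0.001, 0.023, 1.0, 0.0]
contact_force: [1.3, -0.6, -0.3]
gripper_width: 0.225
grasp_force: 58.8
```

Emit:
play_rows([
  [0.9, 37.5, 0, 0, 0, 0],
  [0.9, 37.5, 0, 0, 0, 0],
  [0.9, 37.5, 0, 0, 0, 0],
  [0.9, 37.5, 0, 0, 0, 0],
  [0.9, 37.5, 0, 0, 0, 0],
])

```text
time: 21.73
tool_pos: [0.5264, 0.0978, 0.114]
tool_rot: [-0.001, 0.023, 1.0, -0.0]
contact_force: [1.0, -0.1, -0.2]
gripper_width: 0.222
grasp_force: 58.8
```

Emit:
play_rows([
  [0.9, 37.5, 0, 0, 0, 0],
  [0.9, 37.5, 0, 0, 0, 0],
  [0.9, 37.5, 0, 0, 0, 0],
  [0.9, 37.5, 0, 0, 0, 0],
  [0.9, 37.5, 0, 0, 0, 0],
])

```text
time: 22.15
tool_pos: [0.5305, 0.2852, 0.1138]
tool_rot: [-0.001, 0.023, 1.0, -0.0]
contact_force: [1.1, -0.6, 0.4]
gripper_width: 0.224
grasp_force: 58.8
```

Emit:
play_rows([
  [0, 0, 0, 0, 0, 0],
  [0, 0, 0, 0, 0, 0],
  [0, 0, 0, 0, 0, 0],
  [0, 0, 0, 0, 0, 0],
])

```text
time: 22.48
tool_pos: [0.5311, 0.2824, 0.1141]
tool_rot: [-0.001, 0.023, 1.0, -0.0]
contact_force: [-0.7, -0.7, -0.1]
gripper_width: 0.219
grasp_force: 58.9
```

Run:
```python
from m import *
go(.5328,.2845,.0342,-2.6); held('w11.png')
```

```text
tool [0.5311 0.2824 0.1141] yaw -2.67 tilt [-1.2e-03 -7.0e-04 -1.0e+00] shift [-1.7  2.2 79.9] turn z -0.07 t 22.4833
tip row 362 [340 341 342]
mid in tool x 1.0
```

Emit:
play_rows([
  [-1, 2, 20, 0, 0, 0],
  [0, 0, 20, 0, 0, 0],
  [0, 0, 18, 0, 0, 0],
  [0, 0, 10, 0, 0, 0],
  [0, 0, 3, 0, 0, 0],
])

```text
time: 22.95
tool_pos: [0.5311, 0.2838, 0.0413]
tool_rot: [-0.002, 0.024, 1.0, -0.001]
contact_force: [-0.9, -0.5, -0.5]
gripper_width: 0.221
grasp_force: 58.9
```

Emit:
play_rows([
  [0, 0, 0, 0, 0, 0],
  [0, 0, 0, 0, 0, 0],
  [0, 0, 0, 0, 0, 0],
  [0, 0, 0, 0, 0, 0],
])

```text
time: 23.28
tool_pos: [0.5335, 0.2858, 0.0453]
tool_rot: [0.001, 0.023, 1.0, 0.0]
contact_force: [0.9, 0.4, 0.2]
gripper_width: 0.222
grasp_force: 58.9
```

Run:
```python
from m import *
go(.5328,.284,.0342,-2.6)
```

```text
tool [0.5335 0.2858 0.0453] yaw -2.62 tilt [ 2.3e-03  9.0e-04 -1.0e+00] shift [ 0.7 -1.8 11.1] turn z -0.02 t 23.2833
```

Emit:
play_rows([
  [0, -1.3, 5, 0, 0, 0],
  [0, 0, 3, 0, 0, 0],
  [0, 0, 2.5, 0, 0, 0],
  [0, 0, 0, 0, 0, 0],
  [0, 0, 0, 0, 0, 0],
])

```text
time: 23.7
tool_pos: [0.5325, 0.284, 0.0337]
tool_rot: [-0.0, 0.023, 1.0, -0.0]
contact_force: [-2.2, -3.0, 4.0]
gripper_width: 0.22
grasp_force: 59.3
```

Emit:
play_rows([
  [0, 0, 0, 0, 0, 0],
  [0, 0, 0, 0, 0, 0],
  [0, 0, 0, 0, 0, 0],
])

```text
time: 23.95
tool_pos: [0.5325, 0.284, 0.0336]
tool_rot: [-0.0, 0.023, 1.0, -0.0]
contact_force: [-2.0, -2.2, 5.6]
gripper_width: 0.222
grasp_force: 59.4
```

Run:
```python
from m import *
go(.5328,.284,.0342,-2.6);print(manip.state()['contact_force'])
```

```text
tool [0.5325 0.284  0.0336] yaw -2.62 tilt [-3.e-04 -5.e-04 -1.e+00] shift [-0.3  0.  -0.6] turn z -0.02 t 23.95
[-2.02616733 -2.19177009  5.6353471 ]
```

Emit:
play_rows([
  [0, 0, 0, 0, 0, 0],
  [0, 0, 0, 0, 0, 0],
  [0, 0, 0, 0, 0, 0],
  [0, 0, 0, 0, 0, 0],
], hand=40)

```text
time: 24.28
tool_pos: [0.5323, 0.2842, 0.0329]
tool_rot: [-0.0, 0.023, 1.0, -0.0]
contact_force: [-0.3, -0.6, 0.4]
gripper_width: 0.467
grasp_force: 0.0
```

Emit:
play_rows([
  [0, 0, -10, 0, 0, 0],
  [0, 0, -20, 0, 0, 0],
  [0, 0, -30, 0, 0, 0],
  [0, 0, -30, 0, 0, 0],
  [0, 0, -30, 0, 0, 0],
])

```text
time: 24.7
tool_pos: [0.5322, 0.2841, 0.155]
tool_rot: [-0.0, 0.023, 1.0, 0.0]
contact_force: [-0.5, 0.0, 0.2]
gripper_width: 0.466
grasp_force: 0.0
```

Emit:
play_rows([
  [-1, -33, 0, 0, 0, 0],
  [-1, -33, 0, 0, 0, 0],
  [-1, -33, 0, 0, 0, 0],
  [-1, -33, 0, 0, 0, 0],
  [-1, -33, 0, 0, 0, 0],
], hand=50)

```text
time: 25.12
tool_pos: [0.5298, 0.1179, 0.1542]
tool_rot: [0.001, 0.022, 1.0, 0.0]
contact_force: [0.7, 0.0, -0.3]
gripper_width: 0.584
grasp_force: 0.0
```

Emit:
play_rows([
  [-1, -33, 0, 0, 0, 0],
  [-1, -33, 0, 0, 0, 0],
  [-1, -33, 0, 0, 0, 0],
  [-1, -33, 0, 0, 0, 0],
  [-1, -33, 0, 0, 0, 0],
])

```text
time: 25.53
tool_pos: [0.5273, -0.0475, 0.1542]
tool_rot: [0.001, 0.023, 1.0, -0.0]
contact_force: [0.7, 0.2, -0.6]
gripper_width: 0.583
grasp_force: 0.0
```

Emit:
play_rows([
  [-1, -33, 0, 0, 0, 0],
  [-1, -33, 0, 0, 0, 0],
  [-1, -33, 0, 0, 0, 0],
  [-1, -33, 0, 0, 0, 0],
  [-1, -33, 0, 0, 0, 0],
])

```text
time: 25.95
tool_pos: [0.5248, -0.2127, 0.1542]
tool_rot: [0.001, 0.023, 1.0, -0.0]
contact_force: [-0.0, 0.6, 0.7]
gripper_width: 0.583
grasp_force: 0.0
```

Emit:
play_rows([
  [-1, -33, 0, 0, 0, 0],
  [-1, -33, 0, 0, 0, 0],
  [-1, -33, 0, 0, 0, 0],
  [-1, -33, 0, 0, 0, 0],
  [-1, -33, 0, 0, 0, 0],
])

```text
time: 26.37
tool_pos: [0.5223, -0.3778, 0.1541]
tool_rot: [0.0, 0.023, 1.0, -0.0]
contact_force: [0.3, -0.1, -0.2]
gripper_width: 0.583
grasp_force: 0.0
```

Emit:
play_rows([
  [0, 0, 15, 0, 0, -5.8],
  [0, 0, 20, 0, 0, -5.8],
  [0, 0, 15, 0, 0, -5.7],
  [0, 0, 0, 0, 0, 0],
  [0, 0, 0, 0, 0, 0],
])

```text
time: 26.78
tool_pos: [0.5219, -0.3756, 0.1028]
tool_rot: [-0.001, -0.127, 0.992, 0.001]
contact_force: [-1.0, 0.4, 0.2]
gripper_width: 0.584
grasp_force: 0.0
```

Emit:
play_rows([
  [0, 0, 0, 0, 0, 0],
  [0, 0, 0, 0, 0, 0],
  [0, 0, 0, 0, 0, 0],
])

```text
time: 27.03
tool_pos: [0.5232, -0.3766, 0.1052]
tool_rot: [0.001, -0.128, 0.992, -0.001]
contact_force: [-0.1, 0.7, 1.0]
gripper_width: 0.585
grasp_force: 0.0
```

Run:
```python
from m import *
close('w12.png')
```

```text
[ 224  103   53  161 4480] len 0.1209 tip-fl 0.1054 mid [ 0.5189 -0.3786] yaw 14.51
tool [ 0.5231 -0.3764  0.1049] yaw 14.67 tilt [ 0.0017 -0.0016 -1.    ] shift [ 4.7 -0.8 88.4] turn z 0.15 t 27.0833
```

Emit:
play_rows([
  [4.5, -0.8, 20, 0, 0, 0],
  [0, 0, 20, 0, 0, 0],
  [0, 0, 20, 0, 0, 0],
  [0, 0, 17, 0, 0, 0],
  [0, 0, 10, 0, 0, 0],
])

```text
time: 27.5
tool_pos: [0.5175, -0.3772, 0.0146]
tool_rot: [-0.001, -0.128, 0.992, 0.001]
contact_force: [-0.2, 0.5, 0.6]
gripper_width: 0.586
grasp_force: 0.0
```

Emit:
play_rows([
  [0, 0, 0, 0, 0, 0],
  [0, 0, 0, 0, 0, 0],
  [0, 0, 0, 0, 0, 0],
  [0, 0, 0, 0, 0, 0],
  [0, 0, 0, 0, 0, 0],
])

```text
time: 27.92
tool_pos: [0.5191, -0.3787, 0.0179]
tool_rot: [0.001, -0.128, 0.992, -0.001]
contact_force: [0.4, -0.2, 1.3]
gripper_width: 0.587
grasp_force: 0.0
```

Run:
```python
from m import *
go(.5189,-.3786,.0165,14.6)
```

```text
tool [ 0.5191 -0.3787  0.0179] yaw 14.69 tilt [ 0.0019 -0.0018 -1.    ] shift [0.1 0.2 1.4] turn z 0.09 t 27.9167
```

Emit:
play_rows([
  [0, 0, 1.5, 0, 0, 0],
  [0, 0, 0, 0, 0, 0],
  [0, 0, 0, 0, 0, 0],
  [0, 0, 0, 0, 0, 0],
  [0, 0, 0, 0, 0, 0],
], hand=10)

```text
time: 28.33
tool_pos: [0.5186, -0.3783, 0.0154]
tool_rot: [0.0, -0.128, 0.992, -0.0]
contact_force: [-0.4, -0.3, 2.2]
gripper_width: 0.218
grasp_force: 58.7
```

Emit:
play_rows([
  [0, 0, 0, 0, 0, 0],
  [0, 0, 0, 0, 0, 0],
  [0, 0, 0, 0, 0, 0],
])

```text
time: 28.58
tool_pos: [0.5186, -0.3783, 0.0153]
tool_rot: [0.0, -0.128, 0.992, -0.0]
contact_force: [0.2, 0.9, 4.2]
gripper_width: 0.216
grasp_force: 58.8
```

Emit:
play_rows([
  [0, 0, -20, 0, 0, 0],
  [0, 0, -20, 0, 0, 0],
  [0, 0, -20, 0, 0, 5.8],
  [0, 0, -20, 0, 0, 5.8],
  [0, 0, -20, 0, 0, 5.7],
])

```text
time: 29.0
tool_pos: [0.5177, -0.3774, 0.1146]
tool_rot: [-0.001, 0.025, 1.0, 0.001]
contact_force: [-0.1, -0.4, -0.1]
gripper_width: 0.218
grasp_force: 58.8
```

Emit:
play_rows([
  [1.1, 30.2, 0, 0, 0, 0],
  [1.1, 30.2, 0, 0, 0, 0],
  [1.1, 30.2, 0, 0, 0, 0],
  [1.1, 30.2, 0, 0, 0, 0],
  [1.1, 30.2, 0, 0, 0, 0],
])

```text
time: 29.42
tool_pos: [0.5188, -0.2253, 0.1138]
tool_rot: [-0.001, 0.023, 1.0, 0.0]
contact_force: [-0.5, 0.1, -0.1]
gripper_width: 0.219
grasp_force: 58.8
```

Emit:
play_rows([
  [1.1, 30.2, 0, 0, 0, 0],
  [1.1, 30.2, 0, 0, 0, 0],
  [1.1, 30.2, 0, 0, 0, 0],
  [1.1, 30.2, 0, 0, 0, 0],
  [1.1, 30.2, 0, 0, 0, 0],
])

```text
time: 29.83
tool_pos: [0.5201, -0.0742, 0.1139]
tool_rot: [-0.001, 0.023, 1.0, 0.0]
contact_force: [0.4, -0.5, 0.3]
gripper_width: 0.218
grasp_force: 58.8
```

Emit:
play_rows([
  [1.1, 30.2, 0, 0, 0, 0],
  [1.1, 30.2, 0, 0, 0, 0],
  [1.1, 30.2, 0, 0, 0, 0],
  [1.1, 30.2, 0, 0, 0, 0],
  [1.1, 30.2, 0, 0, 0, 0],
])

```text
time: 30.25
tool_pos: [0.5215, 0.0768, 0.114]
tool_rot: [-0.001, 0.023, 1.0, -0.0]
contact_force: [-0.2, 0.1, -0.6]
gripper_width: 0.224
grasp_force: 58.8
```

Emit:
play_rows([
  [0, 0, 0, 0, 0, 0],
  [0, 0, 0, 0, 0, 0],
  [0, 0, 0, 0, 0, 0],
  [0, 0, 0, 0, 0, 0],
])

```text
time: 30.58
tool_pos: [0.5222, 0.0745, 0.1144]
tool_rot: [-0.0, 0.023, 1.0, -0.0]
contact_force: [0.1, -0.5, -0.3]
gripper_width: 0.219
grasp_force: 58.9
```

Run:
```python
from m import *
go(.5232,.0746,.0342,-2.6); held('w13.png')
```

```text
tool [0.5222 0.0745 0.1144] yaw -2.67 tilt [-7.e-04 -3.e-04 -1.e+00] shift [-1.1  0.2 80.2] turn z -0.07 t 30.5833
tip row 362 [340 341 342]
mid in tool x 1.0
```

View pics/w13.png

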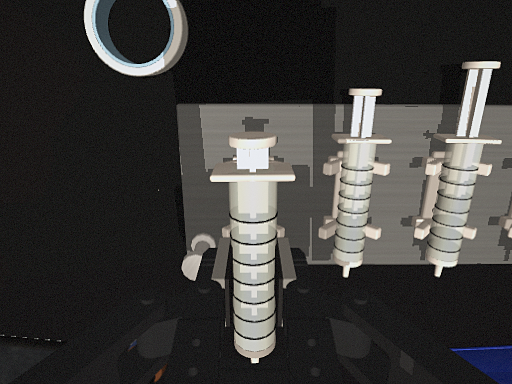

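Syringe b is held over rest_d. Syringes d and a already lie seated, their flanges aligned at row 139. The post is at (195,260), clear of the fingers.

Emit:
play_rows([
  [-1, 0, 20, 0, 0, 0],
  [0, 0, 20, 0, 0, 0],
  [0, 0, 18, 0, 0, 0],
  [0, 0, 10, 0, 0, 0],
  [0, 0, 3, 0, 0, 0],
])

```text
time: 31.05
tool_pos: [0.5218, 0.0744, 0.0415]
tool_rot: [-0.002, 0.024, 1.0, -0.0]
contact_force: [-0.5, 0.3, -0.2]
gripper_width: 0.221
grasp_force: 58.9
```

Emit:
play_rows([
  [0, 0, 0, 0, 0, 0],
  [0, 0, 0, 0, 0, 0],
  [0, 0, 0, 0, 0, 0],
  [0, 0, 0, 0, 0, 0],
])

```text
time: 31.38
tool_pos: [0.5245, 0.0752, 0.0452]
tool_rot: [0.001, 0.023, 1.0, 0.0]
contact_force: [-0.2, -0.0, 0.6]
gripper_width: 0.218
grasp_force: 58.9
```

Run:
```python
from m import *
go(.5232,.0743,.0342,-2.6)
```

```text
tool [0.5245 0.0752 0.0452] yaw -2.61 tilt [ 0.0025 -0.     -1.    ] shift [ 1.2 -1.  11. ] turn z -0.01 t 31.3833
```

Emit:
play_rows([
  [0, -0.8, 5, 0, 0, 0],
  [0, 0, 3, 0, 0, 0],
  [0, 0, 2.5, 0, 0, 0],
  [0, 0, 0, 0, 0, 0],
  [0, 0, 0, 0, 0, 0],
])

```text
time: 31.8
tool_pos: [0.5234, 0.0742, 0.0337]
tool_rot: [-0.0, 0.023, 1.0, -0.0]
contact_force: [-2.8, -1.9, 4.0]
gripper_width: 0.22
grasp_force: 59.2
```

Emit:
play_rows([
  [0, 0, 0, 0, 0, 0],
  [0, 0, 0, 0, 0, 0],
  [0, 0, 0, 0, 0, 0],
])

```text
time: 32.05
tool_pos: [0.5234, 0.0741, 0.0336]
tool_rot: [-0.0, 0.023, 1.0, -0.0]
contact_force: [-2.5, -2.8, 5.0]
gripper_width: 0.219
grasp_force: 59.2
```

Emit:
play_rows([
  [0, 0, 0, 0, 0, 0],
  [0, 0, 0, 0, 0, 0],
  [0, 0, 0, 0, 0, 0],
  [0, 0, 0, 0, 0, 0],
], hand=40)

```text
time: 32.38
tool_pos: [0.5231, 0.0746, 0.0329]
tool_rot: [-0.0, 0.023, 1.0, 0.0]
contact_force: [-0.6, 0.6, -0.6]
gripper_width: 0.47
grasp_force: 0.0
```

Emit:
play_rows([
  [0, 0, -10, 0, 0, 0],
  [0, 0, -20, 0, 0, 0],
  [0, 0, -30, 0, 0, 0],
  [0, 0, -30, 0, 0, 0],
  [0, 0, -30, 0, 0, 0],
])

```text
time: 32.8
tool_pos: [0.523, 0.0746, 0.155]
tool_rot: [-0.0, 0.023, 1.0, 0.0]
contact_force: [0.7, 0.2, 0.8]
gripper_width: 0.473
grasp_force: 0.0
```

Emit:
play_rows([
  [8, 30, -16, 0, 0, 0],
  [8, 30, -16, 0, 0, 0],
  [8, 30, -16, 0, 0, 0],
  [8, 20, -16, 0, 0, 0],
  [8, 0, -16, 0, 0, 0],
])

```text
time: 33.22
tool_pos: [0.4877, 0.1892, 0.235]
tool_rot: [0.0, 0.021, 1.0, 0.001]
contact_force: [-0.9, 0.5, 0.2]
gripper_width: 0.469
grasp_force: 0.0
```

Emit:
play_rows([
  [0, 0, 0, 0, 0, 0],
  [0, 0, 0, 0, 0, 0],
  [0, 0, 0, 0, 0, 0],
  [0, 0, 0, 0, 0, 0],
  [0, 0, 0, 0, 0, 0],
])

```text
time: 33.63
tool_pos: [0.4881, 0.1854, 0.2318]
tool_rot: [-0.001, 0.023, 1.0, -0.0]
contact_force: [0.6, -0.5, -0.5]
gripper_width: 0.469
grasp_force: 0.0
```

Run:
```python
from m import *
T=pose();d=grab('wrist','w14.png');np.save('pics/w14T.npy',T);print(T[:3,3])
cv2.imwrite('pics/w14z.png',cv2.resize(cv2.imread('pics/w14.png')[100:280,100:400],(800,480),interpolation=2))
```

```text
[0.48812994 0.18538273 0.23178617]
```

View pics/w14z.png

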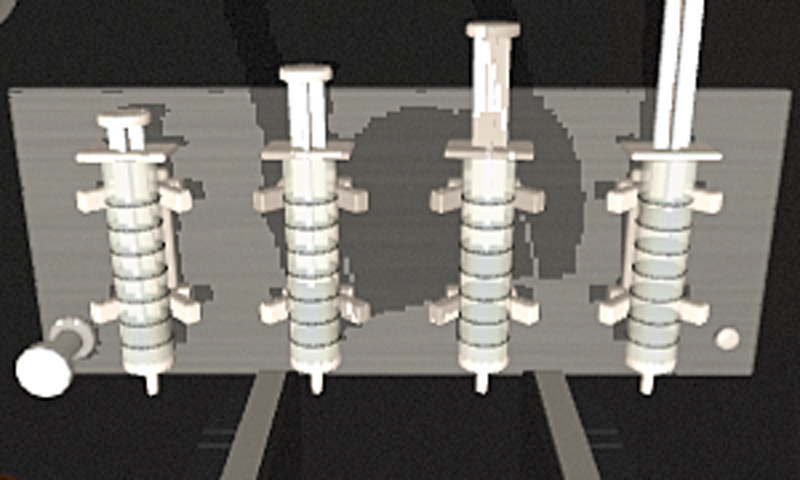

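All four lie in the saddles in the order 10, 26, 42, 58 mm from the post (crop flanges at row ~152, tips at row ~388). One numeric check of the centring follows.

Run:
```python
from m import *
import pickle
d=pickle.load(open('pics/w14.png.pkl','rb'));T=np.load('pics/w14T.npy')
f=lambda a,z:ray(d,np.array(a)*.375+[100,100],z,T)[:,0]
for n,tc,fl,s1,s2 in(('b',(153,393),(125,155),(180,213),(188,322)),('d',(317,393),(306,152),(355,212),(357,322)),('a',(482,392),(488,152),(532,212),(528,322)),('c',(646,393),(672,152),(705,213),(697,322))):
    tip=f([tc],.029)[0];flx=f([fl],.029)[0];S=f([s1,s2],.031)
    print(n,'mid tip',(tip-.06).round(4),'mid flange',(flx+.0445).round(4),'rest',(S[0]+.020).round(4),(S[1]-.028).round(4))
```

```text
b mid tip 0.5241 mid flange 0.5249 rest 0.5242 0.523
d mid tip 0.5273 mid flange 0.527 rest 0.5271 0.5263
a mid tip 0.5301 mid flange 0.5303 rest 0.5303 0.5296
c mid tip 0.5339 mid flange 0.5337 rest 0.5339 0.5329
```

All four are centred within about 1 mm, so I hand the job in.

```bash
python3 -c "
from plant import manip;print(manip.job_done())"
```

```text
the job is handed in; nothing more can be done
None
```

The four syringes lie level in the rests in the order b, d, a, c (10, 26, 42, 58 mm) starting at the post, each centred within about 1 mm by the last camera check, and the job was handed in at about 34 s; no verdict was returned.

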